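# Build up the parts-bin stack on the stockroom bench

## Task

Stack the filled parts bins on the yellow base, one at a time from the bottom up: first the blue bin with the bolts, then the red one with the brass nuts, then the green one with the caps, and close the stack with the black lid. Each must sit fully home, its foot inside the rim below, and be let go. Keep the filled bins upright so nothing spills, and leave the empty grey bin, the tape roll and the small carton where they are.

Things in the scene. Friction and masses are not known exactly. Their poses are not given: they have to be found in the camera images.
- blue_bin: Loose blue stacking bin of steel bolts, about 300 g (+-30 %). Open box 96 (x) by 56 (y) by 52 mm high: solid foot 80 x 40 up to 10 mm, then straight full-size sides, 4 mm walls, mouth 88 x 48. Foot drops into the mouth below (4 mm play a side), shoulder rests on its rim: origin 42 mm above the lower bin's. Grip outside across the 56. Same either way round. Origin: centre of foot's underside, z up.
- red_bin: Loose red stacking bin of brass nuts, about 220 g (+-30 %). Open box 96 (x) by 56 (y) by 52 mm high: solid foot 80 x 40 up to 10 mm, then straight full-size sides, 4 mm walls, mouth 88 x 48. Foot drops into the mouth below (4 mm play a side), shoulder rests on its rim: origin 42 mm above the lower bin's. Grip outside across the 56. Same either way round. Origin: centre of foot's underside, z up.
- green_bin: Loose green stacking bin of white caps, about 140 g (+-30 %). Open box 96 (x) by 56 (y) by 52 mm high: solid foot 80 x 40 up to 10 mm, then straight full-size sides, 4 mm walls, mouth 88 x 48. Foot drops into the mouth below (4 mm play a side), shoulder rests on its rim: origin 42 mm above the lower bin's. Grip outside across the 56. Same either way round. Origin: centre of foot's underside, z up.
- black_lid: Loose black lid, about 90 g (+-30 %), right way up. Foot 80 (x) x 40 (y) x 10 mm high, plate 96 x 56 from 10 to 16 mm, on it a central grip block 50 (x) x 14 (y) from 16 to 44 mm: pinch it across the 14. The foot drops into a bin's mouth (4 mm play a side), plate on the rim: origin then 42 mm above the bin's. Same either way round. Origin: centre of foot's underside, z up.
- yellow_base: Yellow stacking base fixed to the bench: flange 120 (x) by 64 (y) by 4 mm, on it a rim 96 x 56 mm outside, 88 x 48 inside, its top 18 mm and its floor 8 mm above the bench. Same either way round. Origin: centre of the underside, on the bench, z up. A bin seated in it has its origin 8 mm above this one. Build here.
- white_base: White stacking base fixed to the bench: flange 120 (x) by 64 (y) by 4 mm, on it a rim 96 x 56 mm outside, 88 x 48 inside, its top 18 mm and its floor 8 mm above the bench. Same either way round. Origin: centre of the underside, on the bench, z up. Not used in this job.
- grey_bin: Loose empty grey bin of the same shape and size as the filled ones (96 x 56 x 52 mm), not part of the stack: leave it where it stands. Origin: centre of the foot's underside; z up.
- tape_roll: Loose roll of brown packing tape lying flat, 90 mm in diameter, 48 mm high, with a 72 mm hole. Leave it where it lies. Origin: centre of the underside; z up.
- carton: Loose small closed cardboard carton, 85 mm (x) by 65 mm (y) by 50 mm high, with tape and a blue sticker on top. Leave it where it stands. Origin: centre of the underside; z up.

How it is judged:
By the outcome, as a careful person would: the job done as asked, in the order asked, and still so for the second after the job is handed in, with the robot touching nothing.
It also fails if it takes over 131 s, if anything falls off the work surface, if the arm or the gripper's body presses on something with over 40 N, if the wrist force passes 120 N, or if a joint passes its speed limit or range.

## Robot

A 6-joint arm with a two-finger parallel gripper is mounted at the origin on the work surface. World frame = base frame: x ahead of the robot, y to its left, z up, the work surface at z = 0. Lengths are in m, angles in degrees, forces in N, time in s.
With the tool pointing down it reaches from about 0.4 to 0.825 m from the base axis. Payload 7 kg.
Tool frame: the origin (TCP) lies between the finger pads; the fingertips stand 11 mm ahead of it and the grasp point (between the pads) lies 8 mm behind it; z points along the fingers, y is the direction in which the jaws open and shut (so a half turn about z gives the same grasp; the last joint's range is limited). The gripper opens to 88 mm and grips with 3 to 60 N. Pads are 19 mm wide; open, the fingers measure 130 mm over their backs; the gripper's body (78 mm by 193 mm) begins 47 mm behind the grasp point.
Start: joints at [84.689, 20.546, 0.682, 0, -70.136, -16.507], TCP at [0.251, 0.627, 0.238] pointing down, gripper open.
Joint ranges: [-176.03, 176.03], [-82.01, 121.73], [-58.28, 71.71], [-173.87, 95.51], [-174.79, -0.11], [-173.66, 173.66]. Speed limits (degrees/s): [136.94, 136.94, 172.46, 180, 180, 180].

## Interface

Orientations are given as [roll, pitch, yaw] about the fixed x, y, z axes, in that order (R = Rz(yaw) Ry(pitch) Rx(roll)).
In Python, from plant import r gives the robot as it stands.
- The arm moves only by the shell command python3 -m inch 'ROWS' [OPENING] [FORCE]. ROWS is JSON, a list of rows, each an object of numbers: "x", "y", "z": the shift along the tool's x, y, z as a fraction of full scale; "yaw": the turn about the tool's z as a fraction of full scale. In form: [{"x": .., "y": .., "z": .., "yaw": ..}, ...]. A call has 1 to 5 rows; each row shifts and turns the pose as measured when the row begins, along the tool's axes as they then stand; what a row does not reach is not made up. Full scale, the value 1, is 0.025 m for a shift and 4 degrees for a turn. A row lasts 1/12 s, in which the tool goes at most 41.7 mm and 7.16 degrees, less where a joint would pass 70% of its speed; a pose out of reach is approached as far as the arm can. A call with a number of a shift or a turn outside -1 to 1 is refused whole. A call with a gripper value outside its range is refused whole. OPENING is the opening, from -1 (shut) to 1 (fully open), set as the call begins (- or left out, the last holds). The fingers move at their own pace and stop on an object; FORCE is the grip in N (left out, the last holds). Time passes only in rows, so rows that do not move let the fingers close. It gives the time, the measured TCP pose, the force and the opening at its end, in the units of the state.
- r.get_state(): the state, without advancing time (a new reading comes with each control period).
- r.capture(name): name is "side" or "top" or "wrist"; returns (picture, depth): 384x512x3 uint8, red, green, blue; 384x512 float32, m along the optical axis (not along the pixel's ray), 0 where there is no reading.
- r.camera_info(name): a dict with "mtx" (3x3 intrinsics, pixels), "k1" (the pictures are not rectified: a ray, as slopes to the right and down, at radius r is drawn at 1 + k1 r^2 times it, then the intrinsics apply), "pose" (4x4, takes a point from camera to world coordinates). Camera axes: x right, y down, z forward; pixel columns grow to the right and rows downward; lengths in m; the calibration is good to about 2 mm. A picture is of the moment at which its call begins: read the wrist's pose just before it. camera_info takes no time and is no camera call; for the wrist camera it gives the pose at the moment of the call.
- r.close_job(): hands the job in, once; it reports no verdict.
The state is a dict: "time_s": time; "joints": joint angles; "qd": joint speeds; "joint_torque": joint torques, N m; "tcp_pos": TCP position; "eef_rot": TCP orientation; "contact_force": force on the tool from outside, world axes, zero at the start; "moment": the same for the moment, N m; "gripper_width": finger opening in m.
Only numpy, scipy, OpenCV 4.12 (cv2) and the standard library are available. Lean on these libraries where they do the work, as an engineer would, in place of code of your own. Each camera call takes 0.05 s, during which the arm holds its last target. There are 200 camera calls.

## Working session

There is one attempt and no reset: what is moved stays moved. The work goes in short steps, Python scripts to look and compute and a shell command to move; the robot and the scene stay as the last step left them, time stands still between calls to the robot, and variables do not carry over. Pictures are saved under pics/ and viewed, about 12 in all and at most 16, crops included, and the job is handed in when it is done.

```bash
ls; mkdir -p pics; python3 - <<'E'
from plant import r
import cv2,numpy as np
print(r.get_state())
for n in("side","top"):
    p,d=r.capture(n); i=r.camera_info(n); print(n,i)
    cv2.imwrite(f"pics/{n}0.png",p[:,:,::-1]); np.savez(f"{n}0.npz",p=p,d=d)
print(r.camera_info("wrist"))
a=cv2.imread("pics/top0.png")
cv2.imwrite("pics/top0.png",cv2.resize(a,(800,600)))
E
```

```text
pics
{'time_s': 0.0, 'joints': array([ 8.46869976e+01,  2.05915259e+01,  6.34208698e-01, -2.01472337e-02,
       -7.01362814e+01, -1.65070871e+01]), 'qd': array([ 0.05667669, -0.00220766,  0.00740966, -0.00260057, -0.05717131,
       -0.07906052]), 'joint_torque': array([ 5.12811657e-04, -5.82718241e+01,  2.93053436e+01,  6.99672773e+00,
        6.93808499e-03, -1.57439986e-04]), 'tcp_pos': array([0.25073928, 0.62619425, 0.23662487]), 'eef_rot': array([ 1.79904877e+02, -8.43800534e-03, -2.18269437e+01]), 'contact_force': array([-0.20278561,  0.84642661, -0.56756698]), 'moment': array([ 0.00187961, -0.02047026,  0.09216609]), 'gripper_width': 0.08744212601668773}
side {'mtx': array([[381.85835533,   0.        , 260.08461712],
       [  0.        , 381.85835533, 193.06014021],
       [  0.        ,   0.        ,   1.        ]]), 'k1': 0.04205056762116484, 'pose': array([[ 0.73574568, -0.35275764,  0.57813523,  0.02407748],
       [-0.67719656, -0.37169593,  0.63501729, -0.56913931],
       [-0.00911669, -0.85872241, -0.51235994,  0.50277541],
       [ 0.        ,  0.        ,  0.      
[... 214 characters left out ...]
 'pose': array([[-0.02632217, -0.98842404,  0.14941571,  0.40169202],
       [-0.99950336,  0.02861309,  0.01320323, -0.00116945],
       [-0.01732563, -0.14899397, -0.98868631,  1.09394538],
       [ 0.        ,  0.        ,  0.        ,  1.        ]])}
{'mtx': array([[264.82266255,   0.        , 259.1577938 ],
       [  0.        , 264.82266255, 191.41758669],
       [  0.        ,   0.        ,   1.        ]]), 'k1': -0.059474735148716804, 'pose': array([[-0.37233427, -0.88273398, -0.28661457,  0.32810209],
       [-0.92809615,  0.35485755,  0.11275485,  0.59601565],
       [ 0.0021748 ,  0.30798837, -0.95138763,  0.38439357],
       [ 0.        ,  0.        ,  0.        ,  1.        ]])}
```

View pics/top0.png

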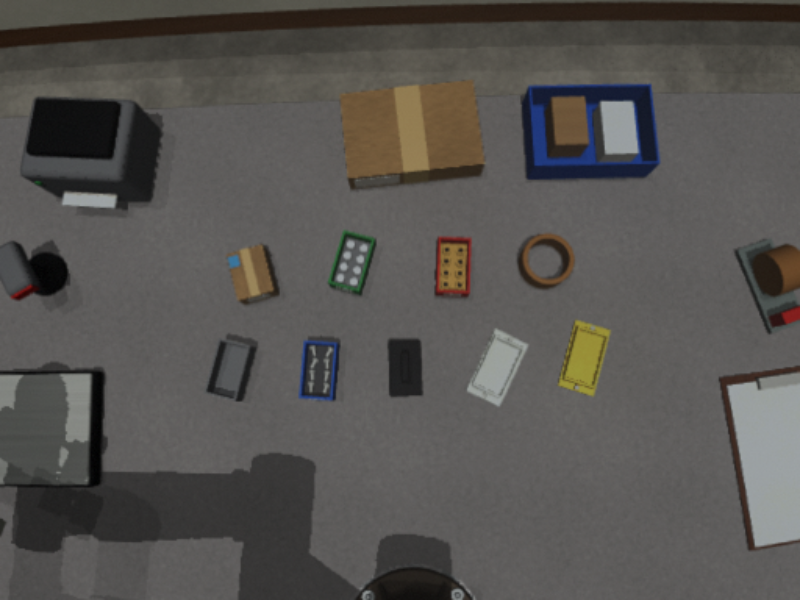

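View pics/side0.png

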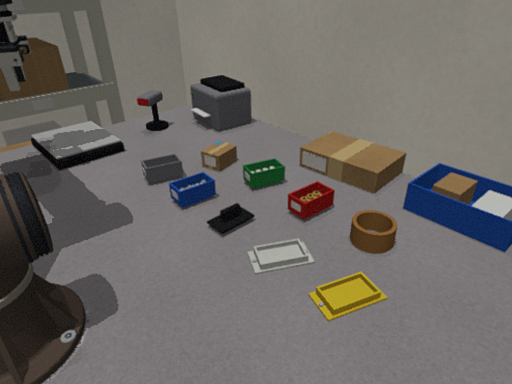

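```bash
cat > h.py <<'E'
import numpy as np,cv2
def cast(info,uv,z):
    uv=np.asarray(uv,float).reshape(-1,1,2)
    s=cv2.undistortPoints(uv,info["mtx"],np.array([info["k1"],0,0,0.])).reshape(-1,2)
    T=info["pose"]; d=np.c_[s,np.ones(len(s))]@T[:3,:3].T
    return T[:3,3]+d*((z-T[2,3])/d[:,2])[:,None]
def cloud(info,dep):
    v,u=np.indices(dep.shape)
    s=cv2.undistortPoints(np.stack([u,v],-1).reshape(-1,1,2).astype(float),info["mtx"],np.array([info["k1"],0,0,0.])).reshape(-1,2)
    return ((np.c_[s,np.ones(len(s))]*dep.reshape(-1,1))@info["pose"][:3,:3].T+info["pose"][:3,3]).reshape(*dep.shape,3)
def rect(xy):
    "centre, long-axis direction (deg, -90..90], long, short"
    (cx,cy),(w,h),a=cv2.minAreaRect(np.float32(xy)*1000)
    if w<h: w,h,a=h,w,a+90
    return cx,cy,(a+90)%180-90,w,h
def hsv(p): return cv2.cvtColor(p,cv2.COLOR_RGB2HSV)
E
python3 - <<'E'
from plant import r
from h import *
f=np.load("top0.npz");p,d=f["p"],f["d"];i=r.camera_info("top")
P=cloud(i,d)
k=1.5625
for n,u,v,lo,hi in [("blue",319,369,.042,.06),("red",453,267,.042,.06),("green",352,263,.042,.06),("lid",405,367,.008,.06),("yellow",584,357,.011,.03),("white",497,367,.011,.03),("grey",232,367,.042,.06),("tape",546,260,.04,.06),("carton",252,273,.042,.06)]:
    u,v=u/k,v/k
    c=P[int(v),int(u)]
    m=(np.abs(P[...,0]-c[0])<.07)&(np.abs(P[...,1]-c[1])<.07)&(P[...,2]>lo)&(P[...,2]<hi)
    q=P[m]
    print(n,m.sum(),np.round(rect(q[:,:2]),1),"medz",np.round(np.median(q[:,2])*1000,1))
E
```

```text
blue 224 [451.1 147.3  -5.8  96.9  57. ] medz 52.5
red 199 [624.2 -86.8  -4.1  96.7  56.4] medz 52.2
green 219 [637.1  88.  -17.3  97.9  56.2] medz 52.2
lid 741 [454.3   1.1  -1.5  94.3  54. ] medz 17.2
yellow 277 [ 461.8 -312.3  -18.8   96.7   59. ] medz 17.3
white 259 [ 450.7 -159.4  -27.9   96.3   56.8] medz 17.6
grey 253 [455.9 299.9 -14.8  97.6  57.7] medz 51.4
tape 336 [ 630.5 -249.9   69.6   86.9   86.4] medz 48.1
carton 733 [621.4 263.9  14.   83.8  67.2] medz 50.6
```

```bash
cat > go.py <<'E'
import sys
from plant import r
import numpy as np
x,y,z,a=map(float,sys.argv[1:5])  # mm, deg
s=r.get_state();p=s["tcp_pos"]*1000;w=s["eef_rot"][2]
dyaw=-((a-w+180)%360-180)
t=np.radians(a);dx,dy,dz=x-p[0],y-p[1],z-p[2]
X=np.cos(t)*dx+np.sin(t)*dy;Y=np.sin(t)*dx-np.cos(t)*dy
print("t%.1f"%s["time_s"],"tcp",p.round(1),"rot",s["eef_rot"].round(2),"w%.1f"%(s["gripper_width"]*1000),"F",s["contact_force"].round(1))
print("total units: yaw %.2f then x %.2f y %.2f z %.2f"%(dyaw/4,X/25,Y/25,-dz/25))
E
python3 -m inch '[{"yaw":-1},{"yaw":-1},{"yaw":-1},{"yaw":-1},{}]' 1 30; python3 go.py 451 147 120 -5.8
```

```text
t0.1 tcp [250.8 626.2 236.7] rot [ 1.7991e+02 -1.0000e-02 -2.1830e+01] w87.5 F [-0.4 -0.2 -0. ]
total units: yaw -4.01 then x 9.91 y 18.26 z 4.67validation failed for argument at $[0]...
```

```bash
python3 -m inch '[{"x":0,"y":0,"z":0,"yaw":-1},{"x":0,"y":0,"z":0,"yaw":-1},{"x":0,"y":0,"z":0,"yaw":-1},{"x":0,"y":0,"z":0,"yaw":-1},{"x":0,"y":0,"z":0,"yaw":0}]' 1 30; python3 go.py 451 147 120 -5.8
```

```text
time_s: 0.52
tcp_pos: [0.2502, 0.625, 0.2338]
eef_rot: [179.6, 0.1, -5.1]
contact_force: [-0.3, -0.0, 0.1]
gripper_width: 0.0876
t0.5 tcp [250.2 625.  233.8] rot [ 1.7963e+02  8.0000e-02 -5.1400e+00] w87.6 F [-0.3 -0.   0.1]
total units: yaw 0.16 then x 9.92 y 18.21 z 4.55
```

```bash

python3 -m inch '[{"x":0.5,"y":1,"z":0,"yaw":0.1},{"x":0.5,"y":1,"z":0.2,"yaw":0},{"x":0.5,"y":1,"z":0.2,"yaw":0},{"x":0.5,"y":1,"z":0.2,"yaw":0},{"x":0.5,"y":1,"z":0.2,"yaw":0}]' >/dev/null
python3 -m inch '[{"x":0.5,"y":1,"z":0.2,"yaw":0},{"x":0.5,"y":1,"z":0.2,"yaw":0},{"x":0.5,"y":1,"z":0.2,"yaw":0},{"x":0.5,"y":1,"z":0.2,"yaw":0},{"x":0.5,"y":1,"z":0.2,"yaw":0}]' >/dev/null
python3 -m inch '[{"x":0.5,"y":1,"z":0.2,"yaw":0},{"x":0.5,"y":1,"z":0.2,"yaw":0},{"x":0.5,"y":1,"z":0.2,"yaw":0},{"x":0.5,"y":1,"z":0.2,"yaw":0},{"x":0.5,"y":1,"z":0.2,"yaw":0}]' 
python3 go.py 451 147 120 -5.8
```

```text
time_s: 1.77
tcp_pos: [0.396, 0.2154, 0.1602]
eef_rot: [179.4, 0.1, -7.4]
contact_force: [0.1, 0.2, 0.7]
gripper_width: 0.0877
t1.8 tcp [396.  215.4 160.2] rot [ 1.7944e+02  9.0000e-02 -7.4200e+00] w87.7 F [0.1 0.2 0.7]
total units: yaw -0.40 then x 2.47 y 2.50 z 1.61
```

```bash

python3 -m inch '[{"x":0.8,"y":0.8,"z":0.3,"yaw":-0.4},{"x":0.8,"y":0.8,"z":0.3,"yaw":0},{"x":0.6,"y":0.6,"z":0.3,"yaw":0},{"x":0.2,"y":0.2,"z":0.2,"yaw":0},{"x":0,"y":0,"z":0,"yaw":0}]' 
python3 go.py 451 147 28 -5.8
cat > look.py <<'E'
import sys
from plant import r
from h import *
# look.py camera name [zlo zhi x y rad]  (mm)
n,name=sys.argv[1:3]
i=r.camera_info(n);p,d=r.capture(n)
cv2.imwrite(f"pics/{name}.png",p[:,:,::-1]);np.savez(f"{name}.npz",p=p,d=d)
if len(sys.argv)>3:
    lo,hi,x,y,R=[float(a)/1000 for a in sys.argv[3:8]]
    P=cloud(i,d);m=(d>0)&(abs(P[...,0]-x)<R)&(abs(P[...,1]-y)<R)&(P[...,2]>lo)&(P[...,2]<hi)
    print(n,m.sum(),np.round(rect(P[m][:,:2]),1),"medz",(np.median(P[m][:,2])*1000).round(1))
E
python3 look.py wrist w1 45 58 451 147 70
```

```text
time_s: 2.18
tcp_pos: [0.4498, 0.1401, 0.1315]
eef_rot: [179.4, 0.2, -6.7]
contact_force: [0.8, 0.3, 0.0]
gripper_width: 0.0877
t2.2 tcp [449.8 140.1 131.5] rot [ 1.7944e+02  1.6000e-01 -6.6800e+00] w87.7 F [0.8 0.3 0. ]
total units: yaw -0.22 then x 0.02 y -0.28 z 4.14
wrist 1760 [449.9 148.7  -5.4  97.1  55.9] medz 52.3
```

View pics/w1.png

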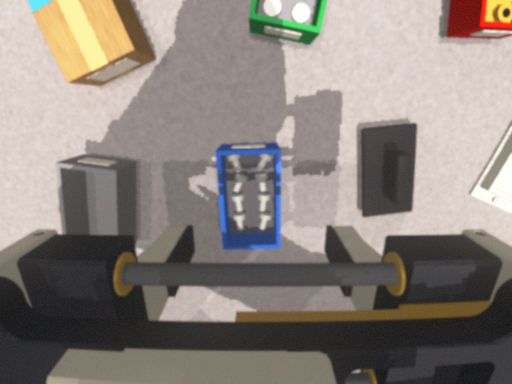

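The wrist view shows the blue bin whole (columns 216–282, rows 143–248), between the fingers; it agrees with the top camera within 1.5 mm. Descending.

```bash

python3 -m inch '[{"x":0,"y":-0.3,"z":0.4,"yaw":-0.3},{"x":0,"y":0,"z":0.8,"yaw":0},{"x":0,"y":0,"z":0.8,"yaw":0},{"x":0,"y":0,"z":0.7,"yaw":0},{"x":0,"y":0,"z":0,"yaw":0}]' 
python3 go.py 450.5 148 28 -5.6
```

```text
time_s: 2.65
tcp_pos: [0.4507, 0.1542, 0.0632]
eef_rot: [179.8, -0.1, -5.2]
contact_force: [-0.7, -0.2, -0.1]
gripper_width: 0.0879
t2.6 tcp [450.7 154.2  63.2] rot [ 1.7977e+02 -1.4000e-01 -5.2200e+00] w87.9 F [-0.7 -0.2 -0.1]
total units: yaw 0.09 then x 0.02 y 0.25 z 1.41
```

```bash

python3 -m inch '[{"x":0,"y":0.15,"z":0.4,"yaw":0.05},{"x":0,"y":0.1,"z":0.4,"yaw":0},{"x":0,"y":0,"z":0.3,"yaw":0},{"x":0,"y":0,"z":0,"yaw":0},{"x":0,"y":0,"z":0,"yaw":0}]' 
python3 go.py 450.5 148 28 -5.6
```

```text
time_s: 3.07
tcp_pos: [0.4498, 0.1535, 0.0364]
eef_rot: [179.8, -0.2, -5.0]
contact_force: [-0.8, 0.0, 1.3]
gripper_width: 0.0875
t3.1 tcp [449.8 153.5  36.4] rot [179.8   -0.22  -4.98] w87.5 F [-0.8  0.   1.3]
total units: yaw 0.16 then x 0.05 y 0.22 z 0.33
```

```bash

python3 -m inch '[{"x":0,"y":0.3,"z":0.2,"yaw":0.1},{"x":0,"y":0,"z":0.1,"yaw":0},{"x":0,"y":0,"z":0,"yaw":0}]' 
python3 go.py 450.5 148 28 -5.6
```

```text
time_s: 3.32
tcp_pos: [0.45, 0.1472, 0.03]
eef_rot: [179.9, -0.4, -5.3]
contact_force: [0.9, -0.0, -0.2]
gripper_width: 0.0878
t3.3 tcp [450.  147.2  30. ] rot [179.93  -0.35  -5.32] w87.8 F [ 0.9 -0.  -0.2]
total units: yaw 0.07 then x 0.02 y -0.03 z 0.08
```

```bash

python3 -m inch '[{"x":0,"y":0,"z":0,"yaw":0},{"x":0,"y":0,"z":0,"yaw":0},{"x":0,"y":0,"z":0,"yaw":0},{"x":0,"y":0,"z":0,"yaw":0},{"x":0,"y":0,"z":0,"yaw":0}]' -1 30
python3 -m inch '[{"x":0,"y":0,"z":0,"yaw":0},{"x":0,"y":0,"z":0,"yaw":0},{"x":0,"y":0,"z":0,"yaw":0},{"x":0,"y":0,"z":0,"yaw":0},{"x":0,"y":0,"z":0,"yaw":0}]' -1 30
python3 go.py 450.5 148 130 -5.6
```

```text
time_s: 3.73
tcp_pos: [0.4506, 0.1472, 0.031]
eef_rot: [180.0, -0.4, -5.4]
contact_force: [-0.1, 0.2, 0.1]
gripper_width: 0.0599
time_s: 4.15
tcp_pos: [0.4507, 0.1473, 0.0311]
eef_rot: [-180.0, -0.4, -5.4]
contact_force: [-0.7, 0.6, -0.2]
gripper_width: 0.0561
t4.2 tcp [450.7 147.3  31.1] rot [-179.99   -0.43   -5.38] w56.1 F [-0.7  0.6 -0.2]
total units: yaw 0.06 then x -0.01 y -0.03 z -3.96
```

```bash

python3 -m inch '[{"x":0,"y":0,"z":-0.2,"yaw":0},{"x":0,"y":0,"z":-0.4,"yaw":0},{"x":0,"y":0,"z":-0.5,"yaw":0},{"x":0,"y":0,"z":-0.6,"yaw":0},{"x":0,"y":0,"z":-0.6,"yaw":0}]'
python3 -m inch '[{"x":0,"y":0,"z":-0.6,"yaw":0.4},{"x":0,"y":0,"z":-0.5,"yaw":0.5},{"x":0,"y":0,"z":-0.4,"yaw":0.5},{"x":0,"y":0,"z":-0.2,"yaw":0.5},{"x":0,"y":0,"z":-0.1,"yaw":0.5}]'
python3 go.py 462 -312 130 -18.8
```

```text
time_s: 4.57
tcp_pos: [0.4468, 0.1447, 0.0874]
eef_rot: [179.6, 0.0, -5.5]
contact_force: [0.7, 0.1, -2.7]
gripper_width: 0.0558
time_s: 4.98
tcp_pos: [0.4461, 0.1446, 0.138]
eef_rot: [179.7, -0.1, -15.4]
contact_force: [-1.0, -0.0, -2.3]
gripper_width: 0.0558
t5.0 tcp [446.1 144.6 138. ] rot [ 1.797e+02 -6.000e-02 -1.542e+01] w55.8 F [-1.  -0.  -2.3]
total units: yaw 0.84 then x 6.49 y 17.09 z 0.32
```

```bash

python3 -m inch '[{"x":0.1,"y":0.25,"z":-0.02,"yaw":0.2},{"x":0.2,"y":0.45,"z":-0.02,"yaw":0.2},{"x":0.25,"y":0.6,"z":-0.02,"yaw":0.2},{"x":0.3,"y":0.7,"z":-0.02,"yaw":0},{"x":0.3,"y":0.75,"z":-0.02,"yaw":0}]' >/dev/null
python3 -m inch '[{"x":0.3,"y":0.75,"z":-0.02,"yaw":0},{"x":0.3,"y":0.75,"z":-0.02,"yaw":0},{"x":0.3,"y":0.75,"z":-0.02,"yaw":0},{"x":0.3,"y":0.75,"z":-0.02,"yaw":0},{"x":0.3,"y":0.75,"z":-0.02,"yaw":0}]' >/dev/null
python3 -m inch '[{"x":0.3,"y":0.75,"z":-0.02,"yaw":0},{"x":0.3,"y":0.75,"z":-0.02,"yaw":0},{"x":0.3,"y":0.75,"z":-0.02,"yaw":0},{"x":0.3,"y":0.75,"z":-0.02,"yaw":0},{"x":0.3,"y":0.75,"z":-0.02,"yaw":0}]'
python3 go.py 462 -312 130 -18.8
```

```text
time_s: 6.23
tcp_pos: [0.4576, -0.1538, 0.144]
eef_rot: [179.4, 0.6, -17.7]
contact_force: [0.3, -0.0, -2.3]
gripper_width: 0.0559
t6.2 tcp [ 457.6 -153.8  144. ] rot [179.43   0.58 -17.68] w55.9 F [ 0.3 -0.  -2.3]
total units: yaw 0.28 then x 2.20 y 5.93 z 0.56
```

```bash

python3 -m inch '[{"x":0.25,"y":0.7,"z":0,"yaw":0.1},{"x":0.25,"y":0.7,"z":0,"yaw":0.1},{"x":0.25,"y":0.7,"z":0,"yaw":0},{"x":0.25,"y":0.7,"z":0,"yaw":0},{"x":0.25,"y":0.65,"z":0,"yaw":0}]' >/dev/null
python3 -m inch '[{"x":0.2,"y":0.5,"z":0,"yaw":0},{"x":0.1,"y":0.4,"z":0,"yaw":0},{"x":0.1,"y":0.2,"z":0,"yaw":0},{"x":0.1,"y":0.1,"z":0,"yaw":0},{"x":0,"y":0,"z":0,"yaw":0}]'
python3 go.py 462 -312 130 -18.8
python3 look.py wrist w2 12 24 462 -312 70
```

```text
time_s: 7.07
tcp_pos: [0.4503, -0.2948, 0.1393]
eef_rot: [179.3, 1.4, -18.9]
contact_force: [-0.0, 0.4, -2.6]
gripper_width: 0.0558
t7.1 tcp [ 450.3 -294.8  139.3] rot [179.35   1.36 -18.89] w55.8 F [-0.   0.4 -2.6]
total units: yaw -0.02 then x 0.66 y 0.50 z 0.37
wrist 562 [ 486.9 -319.5   71.7   56.2   42.2] medz 18.5
```

View pics/w2.png

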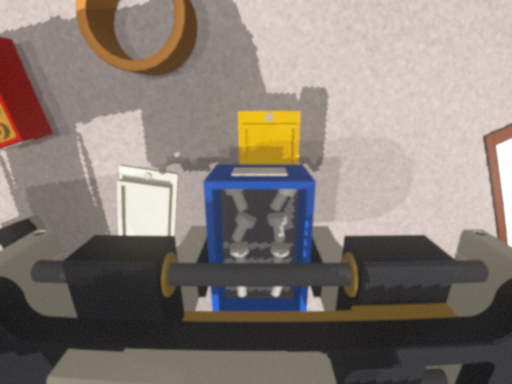

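```bash
cat > hand.py <<'E'
# bin in hand from a saved wrist look: hand.py zlo zhi x y name ; colours by hue/sat given
import sys
from plant import r
from h import *
lo,hi,x,y=[float(a)/1000 for a in sys.argv[1:5]];c=sys.argv[5]
i=r.camera_info("wrist");p,d=r.capture("wrist");H=hsv(p).astype(int)
hue={"blue":(100,130),"green":(45,85),"red":(170,190)}[c]
h=np.where(H[...,0]<10,H[...,0]+180,H[...,0]) if c=="red" else H[...,0]
P=cloud(i,d);m=(h>=hue[0])&(h<=hue[1])&(H[...,1]>90)&(d>0)&(abs(P[...,0]-x)<.075)&(abs(P[...,1]-y)<.075)&(P[...,2]>lo)&(P[...,2]<hi)
q=P[m];k=rect(q[:,:2]);print("bin",m.sum(),np.round(k,1),"z",np.percentile(q[:,2]*1000,[5,50,95]).round(1))
a=np.radians(k[2]);u=(q[:,:2]*1000-k[:2])@np.array([np.cos(a),np.sin(a)])
print("z vs along-slope deg",np.degrees(np.arctan(np.polyfit(u,q[:,2]*1000,1)[0])).round(2))
E
python3 hand.py 152 172 450 -295 blue; python3 go.py 462 -312 100 -18.8; python3 look.py side s2
```

```text
bin 3147 [ 455.5 -296.   -16.5   87.5   59.9] z [153.3 159.4 161.7]
z vs along-slope deg -1.46
t7.2 tcp [ 450.3 -294.   139.4] rot [179.36   1.37 -18.86] w55.8 F [ 0.4 -0.1 -2.3]
total units: yaw -0.02 then x 0.68 y 0.53 z 1.58
```

```bash

python3 -m inch '[{"x":0.35,"y":0.25,"z":0.2,"yaw":0},{"x":0.35,"y":0.25,"z":0.3,"yaw":0},{"x":0,"y":0,"z":0.4,"yaw":0},{"x":0,"y":0,"z":0.3,"yaw":0},{"x":0,"y":0,"z":0,"yaw":0}]'
python3 go.py 461.5 -311.8 70 -18.8
```

```text
time_s: 7.63
tcp_pos: [0.4647, -0.3113, 0.107]
eef_rot: [179.4, 1.2, -18.6]
contact_force: [0.1, 1.2, -2.5]
gripper_width: 0.056
t7.6 tcp [ 464.7 -311.3  107. ] rot [179.38   1.24 -18.63] w56.0 F [ 0.1  1.2 -2.5]
total units: yaw 0.04 then x -0.11 y 0.06 z 1.48
```

```bash

python3 -m inch '[{"x":-0.1,"y":0,"z":0.4,"yaw":0},{"x":-0.05,"y":0,"z":0.4,"yaw":0},{"x":0,"y":0,"z":0.3,"yaw":0},{"x":0,"y":0,"z":0.1,"yaw":0},{"x":0,"y":0,"z":0,"yaw":0}]'
python3 go.py 461.5 -311.8 39 -18.8
```

```text
time_s: 8.05
tcp_pos: [0.4595, -0.3095, 0.0734]
eef_rot: [179.4, 1.4, -18.6]
contact_force: [-0.4, -0.4, -2.3]
gripper_width: 0.0558
t8.1 tcp [ 459.5 -309.5   73.4] rot [179.36   1.43 -18.58] w55.8 F [-0.4 -0.4 -2.3]
total units: yaw 0.06 then x 0.10 y 0.06 z 1.37
```

```bash

python3 -m inch '[{"x":0.15,"y":0.1,"z":0.4,"yaw":0},{"x":0,"y":0,"z":0.3,"yaw":0},{"x":0,"y":0,"z":0,"yaw":0},{"x":0,"y":0,"z":0,"yaw":0}]'
python3 go.py 461.5 -311.8 39 -18.8
```

```text
time_s: 8.38
tcp_pos: [0.4629, -0.3138, 0.0545]
eef_rot: [179.3, 1.4, -18.5]
contact_force: [-0.2, -0.3, -1.8]
gripper_width: 0.0556
t8.4 tcp [ 462.9 -313.8   54.5] rot [179.35   1.36 -18.55] w55.6 F [-0.2 -0.3 -1.8]
total units: yaw 0.06 then x -0.08 y -0.06 z 0.62
```

```bash

python3 -m inch '[{"x":-0.08,"y":-0.06,"z":0.3,"yaw":0},{"x":0,"y":0,"z":0.25,"yaw":0},{"x":0,"y":0,"z":0.1,"yaw":0},{"x":0,"y":0,"z":0,"yaw":0}]'
python3 go.py 461.5 -311.8 39 -18.8
```

```text
time_s: 8.72
tcp_pos: [0.4616, -0.3122, 0.039]
eef_rot: [179.3, 1.2, -18.5]
contact_force: [-0.2, 0.2, -0.5]
gripper_width: 0.0558
t8.7 tcp [ 461.6 -312.2   39. ] rot [179.3    1.24 -18.51] w55.8 F [-0.2  0.2 -0.5]
total units: yaw 0.07 then x -0.01 y -0.01 z -0.00
```

```bash

python3 -m inch '[{"x":0,"y":0,"z":0.06,"yaw":0},{"x":0,"y":0,"z":0,"yaw":0}]'
python3 -m inch '[{"x":0,"y":0,"z":0,"yaw":0},{"x":0,"y":0,"z":0,"yaw":0},{"x":0,"y":0,"z":0,"yaw":0},{"x":0,"y":0,"z":0,"yaw":0},{"x":0,"y":0,"z":0,"yaw":0}]' 1 30
python3 -m inch '[{"x":0,"y":0,"z":0,"yaw":0},{"x":0,"y":0,"z":0,"yaw":0},{"x":0,"y":0,"z":0,"yaw":0},{"x":0,"y":0,"z":0,"yaw":0}]'
python3 -m inch '[{"x":0,"y":0,"z":-0.4,"yaw":0},{"x":0,"y":0,"z":-0.7,"yaw":0},{"x":0,"y":0,"z":-1,"yaw":0},{"x":0,"y":0,"z":-1,"yaw":0},{"x":0,"y":0,"z":-0.7,"yaw":0}]'
python3 go.py 461.5 -311.8 39 -18.8
python3 look.py wrist w3 53 66 461 -312 70;python3 go.py 461.5 -311.8 39 -18.8
python3 - <<'E'
import cv2;a=cv2.imread("pics/w3.png");cv2.imwrite("pics/s3.png",a)
E
```

```text
time_s: 8.88
tcp_pos: [0.4618, -0.3123, 0.0393]
eef_rot: [179.3, 1.2, -18.5]
contact_force: [0.1, -0.2, -2.7]
gripper_width: 0.0558
time_s: 9.3
tcp_pos: [0.4628, -0.3125, 0.0395]
eef_rot: [179.3, 1.0, -18.4]
contact_force: [0.2, 0.1, 0.0]
gripper_width: 0.083
time_s: 9.63
tcp_pos: [0.4627, -0.3125, 0.0391]
eef_rot: [179.3, 1.1, -18.4]
contact_force: [-1.1, -0.1, -0.1]
gripper_width: 0.0876
time_s: 10.05
tcp_pos: [0.4615, -0.311, 0.1353]
eef_rot: [179.2, 1.7, -18.5]
contact_force: [1.3, -0.0, 0.0]
gripper_width: 0.0877
t10.1 tcp [ 461.5 -311.   135.3] rot [179.24   1.66 -18.46] w87.7 F [ 1.3 -0.   0. ]
total units: yaw 0.08 then x 0.01 y 0.03 z 3.85
wrist 1847 [ 461.  -312.   -18.5   97.2   56.3] medz 60.4
t10.1 tcp [ 463.4 -311.8  138.7] rot [179.21   1.37 -18.42] w87.6 F [ 1.8 -0.4  3.9]
total units: yaw 0.09 then x -0.07 y 0.02 z 3.99
```

View pics/s3.png

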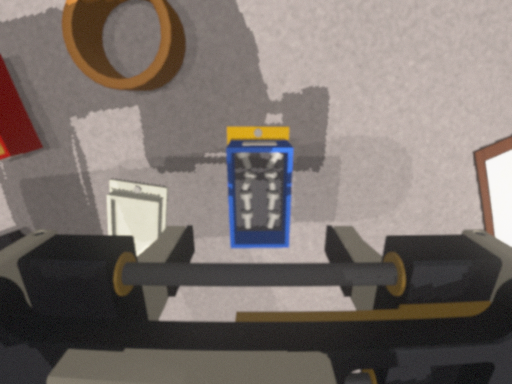

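Blue sits at (228–292, 140–246) in the view, bolts inside; rim 60.4 mm = home. On to red.

```bash

python3 -m inch '[{"x":0.3,"y":-0.4,"z":0,"yaw":-0.9},{"x":0.5,"y":-0.7,"z":0,"yaw":-0.9},{"x":0.7,"y":-0.9,"z":0,"yaw":-0.9},{"x":0.7,"y":-0.9,"z":0,"yaw":-0.8},{"x":0.7,"y":-0.9,"z":0,"yaw":0}]'
python3 go.py 624.2 -86.8 125 -4.1
```

```text
time_s: 10.52
tcp_pos: [0.5523, -0.2323, 0.1444]
eef_rot: [179.5, 1.0, -4.1]
contact_force: [0.6, -0.5, 0.0]
gripper_width: 0.0874
t10.5 tcp [ 552.3 -232.3  144.4] rot [179.5    0.99  -4.12] w87.4 F [ 0.6 -0.5  0. ]
total units: yaw -0.01 then x 2.45 y -6.01 z 0.77
```

```bash

python3 -m inch '[{"x":0.4,"y":-0.9,"z":0.1,"yaw":0},{"x":0.4,"y":-0.9,"z":0.1,"yaw":0},{"x":0.4,"y":-0.9,"z":0.1,"yaw":0},{"x":0.4,"y":-0.9,"z":0.1,"yaw":0},{"x":0.4,"y":-0.8,"z":0.1,"yaw":0}]' >/dev/null
python3 -m inch '[{"x":0.3,"y":-0.6,"z":0.1,"yaw":0},{"x":0,"y":-0.3,"z":0,"yaw":0},{"x":0,"y":0,"z":0,"yaw":0},{"x":0,"y":0,"z":0,"yaw":0}]'
python3 look.py wrist w4 45 58 624 -87 70
python3 go.py 624.2 -86.8 31 -4.1
```

```text
time_s: 11.27
tcp_pos: [0.6257, -0.094, 0.1314]
eef_rot: [179.5, 0.7, -3.8]
contact_force: [-0.5, 0.6, 0.3]
gripper_width: 0.0878
wrist 1751 [622.7 -85.   -4.1  96.9  56.3] medz 52.4
t11.3 tcp [625.6 -94.3 131.5] rot [179.49   0.7   -3.84] w87.8 F [-0.2  0.3 -0.1]
total units: yaw 0.07 then x -0.08 y -0.29 z 4.02
```

```bash

python3 -m inch '[{"x":-0.1,"y":-0.3,"z":0.5,"yaw":0.05},{"x":0,"y":0,"z":0.8,"yaw":0},{"x":0,"y":0,"z":0.7,"yaw":0},{"x":0,"y":0,"z":0.4,"yaw":0},{"x":0,"y":0,"z":0,"yaw":0}]'
python3 go.py 623 -86 31 -4.1
```

```text
time_s: 11.73
tcp_pos: [0.6221, -0.0919, 0.0728]
eef_rot: [179.5, 0.4, -4.3]
contact_force: [0.1, -0.3, -0.4]
gripper_width: 0.0872
t11.7 tcp [622.1 -91.9  72.8] rot [179.51   0.43  -4.33] w87.2 F [ 0.1 -0.3 -0.4]
total units: yaw -0.06 then x 0.02 y -0.24 z 1.67
```

```bash

python3 -m inch '[{"x":0,"y":-0.3,"z":0.6,"yaw":0},{"x":0,"y":0,"z":0.6,"yaw":0},{"x":0,"y":0,"z":0.45,"yaw":0},{"x":0,"y":0,"z":0.1,"yaw":0},{"x":0,"y":0,"z":0,"yaw":0}]'
python3 go.py 623 -86 31 -4.1
```

```text
time_s: 12.15
tcp_pos: [0.6233, -0.0881, 0.0308]
eef_rot: [179.5, 0.2, -4.5]
contact_force: [1.5, 0.8, 0.7]
gripper_width: 0.0875
t12.2 tcp [623.3 -88.1  30.8] rot [179.49   0.25  -4.51] w87.5 F [1.5 0.8 0.7]
total units: yaw -0.10 then x -0.02 y -0.08 z -0.01
```

```bash

python3 -m inch '[{"x":0,"y":0,"z":0,"yaw":0},{"x":0,"y":0,"z":0,"yaw":0},{"x":0,"y":0,"z":0,"yaw":0},{"x":0,"y":0,"z":0,"yaw":0},{"x":0,"y":0,"z":0,"yaw":0}]' -1 30 >/dev/null
python3 -m inch '[{"x":0,"y":0,"z":0,"yaw":0},{"x":0,"y":0,"z":0,"yaw":0},{"x":0,"y":0,"z":0,"yaw":0},{"x":0,"y":0,"z":0,"yaw":0},{"x":0,"y":0,"z":0,"yaw":0}]' -1 30
python3 -m inch '[{"x":0,"y":0,"z":-0.2,"yaw":0},{"x":0,"y":0,"z":-0.4,"yaw":0},{"x":0,"y":0,"z":-0.6,"yaw":0},{"x":0,"y":0,"z":-0.7,"yaw":0},{"x":0,"y":0,"z":-0.7,"yaw":0}]'
python3 -m inch '[{"x":0,"y":0,"z":-0.7,"yaw":0.5},{"x":0,"y":0,"z":-0.6,"yaw":0.6},{"x":0,"y":0,"z":-0.4,"yaw":0.6},{"x":0,"y":0,"z":-0.2,"yaw":0.6},{"x":0,"y":0,"z":-0.1,"yaw":0.6}]'
python3 go.py 461.5 -311.8 150 -18.5
```

```text
time_s: 12.98
tcp_pos: [0.625, -0.0884, 0.0344]
eef_rot: [179.5, 0.0, -4.5]
contact_force: [-0.6, -0.2, -0.8]
gripper_width: 0.0558
time_s: 13.4
tcp_pos: [0.6209, -0.0882, 0.0982]
eef_rot: [179.4, 0.6, -4.6]
contact_force: [0.2, -1.0, -3.6]
gripper_width: 0.0559
time_s: 13.82
tcp_pos: [0.6224, -0.0878, 0.159]
eef_rot: [179.5, 0.2, -16.6]
contact_force: [0.1, -0.6, -3.1]
gripper_width: 0.056
t13.8 tcp [622.4 -87.8 159. ] rot [ 1.7946e+02  1.6000e-01 -1.6580e+01] w56.0 F [ 0.1 -0.6 -3.1]
total units: yaw 0.48 then x -3.26 y 10.54 z 0.36
```

```bash

python3 -m inch '[{"x":-0.1,"y":0.25,"z":0,"yaw":0.1},{"x":-0.15,"y":0.5,"z":0,"yaw":0.1},{"x":-0.2,"y":0.7,"z":0,"yaw":0.1},{"x":-0.25,"y":0.75,"z":0,"yaw":0.1},{"x":-0.25,"y":0.75,"z":0,"yaw":0}]' >/dev/null
python3 -m inch '[{"x":-0.25,"y":0.75,"z":0,"yaw":0},{"x":-0.25,"y":0.75,"z":0,"yaw":0},{"x":-0.25,"y":0.75,"z":0,"yaw":0},{"x":-0.25,"y":0.75,"z":0,"yaw":0},{"x":-0.2,"y":0.75,"z":0,"yaw":0}]' >/dev/null
python3 -m inch '[{"x":-0.2,"y":0.7,"z":0,"yaw":0},{"x":-0.2,"y":0.6,"z":0,"yaw":0},{"x":-0.1,"y":0.4,"z":0,"yaw":0},{"x":0,"y":0.2,"z":0,"yaw":0},{"x":0,"y":0,"z":0,"yaw":0}]'
python3 go.py 461.5 -311.8 120 -18.5
```

```text
time_s: 15.07
tcp_pos: [0.4667, -0.2919, 0.1605]
eef_rot: [179.4, 0.7, -18.2]
contact_force: [0.7, 0.0, -3.3]
gripper_width: 0.056
t15.1 tcp [ 466.7 -291.9  160.5] rot [179.44   0.71 -18.21] w56.0 F [ 0.7  0.  -3.3]
total units: yaw 0.07 then x 0.06 y 0.82 z 1.62
```

```bash

python3 -m inch '[{"x":0.05,"y":0.4,"z":0.3,"yaw":0},{"x":0,"y":0.35,"z":0.3,"yaw":0},{"x":0,"y":0,"z":0.2,"yaw":0},{"x":0,"y":0,"z":0,"yaw":0},{"x":0,"y":0,"z":0,"yaw":0}]'
python3 go.py 461.5 -311.8 80 -18.5
python3 hand.py 147 172 461 -312 red;python3 go.py 461.5 -311.8 80 -18.5
```

```text
time_s: 15.48
tcp_pos: [0.4614, -0.3115, 0.1379]
eef_rot: [179.5, 0.8, -18.2]
contact_force: [0.3, 0.2, -1.8]
gripper_width: 0.056
t15.5 tcp [ 461.4 -311.5  137.9] rot [179.45   0.76 -18.17] w56.0 F [ 0.3  0.2 -1.8]
total units: yaw 0.08 then x 0.01 y 0.01 z 2.32
bin 3278 [ 463.2 -311.7  -18.3   88.8   61.1] z [148.4 155.6 157. ]
z vs along-slope deg -0.86
t15.5 tcp [ 461.4 -311.3  137.8] rot [179.46   0.77 -18.16] w56.1 F [ 0.5 -0.4 -2.5]
total units: yaw 0.08 then x 0.01 y 0.02 z 2.31
```

```bash

python3 -m inch '[{"x":0.1,"y":0.05,"z":0.4,"yaw":0.05},{"x":0,"y":0,"z":0.4,"yaw":0},{"x":0,"y":0,"z":0.4,"yaw":0},{"x":0,"y":0,"z":0.2,"yaw":0},{"x":0,"y":0,"z":0,"yaw":0}]'
python3 go.py 462.7 -312.8 84 -18.5
```

```text
time_s: 15.95
tcp_pos: [0.4641, -0.3125, 0.0991]
eef_rot: [179.5, 0.7, -18.3]
contact_force: [-0.1, 0.3, -2.5]
gripper_width: 0.056
t15.9 tcp [ 464.1 -312.5   99.1] rot [179.46   0.74 -18.27] w56.0 F [-0.1  0.3 -2.5]
total units: yaw 0.06 then x -0.05 y 0.03 z 0.60
```

```bash

python3 -m inch '[{"x":-0.05,"y":0.03,"z":0.25,"yaw":0},{"x":0,"y":0,"z":0.25,"yaw":0},{"x":0,"y":0,"z":0.15,"yaw":0},{"x":0,"y":0,"z":0.05,"yaw":0},{"x":0,"y":0,"z":0,"yaw":0}]'
python3 go.py 462.7 -312.8 84 -18.5
```

```text
time_s: 16.37
tcp_pos: [0.4633, -0.313, 0.0839]
eef_rot: [179.4, 0.6, -18.1]
contact_force: [-0.2, -0.5, -2.3]
gripper_width: 0.0559
t16.4 tcp [ 463.3 -313.    83.9] rot [179.4    0.61 -18.12] w55.9 F [-0.2 -0.5 -2.3]
total units: yaw 0.09 then x -0.03 y -0.00 z -0.01
```

Not yet bearing its weight (force unchanged); inch down until it touches.

```bash

python3 -m inch '[{"x":0,"y":0,"z":0.12,"yaw":0},{"x":0,"y":0,"z":0,"yaw":0}]'
python3 -m inch '[{"x":0,"y":0,"z":0.12,"yaw":0},{"x":0,"y":0,"z":0,"yaw":0}]'
```

```text
time_s: 16.53
tcp_pos: [0.4643, -0.3135, 0.0839]
eef_rot: [179.4, 0.4, -18.0]
contact_force: [-0.0, -0.6, -4.1]
gripper_width: 0.056
time_s: 16.7
tcp_pos: [0.4655, -0.3139, 0.0834]
eef_rot: [179.3, 0.2, -18.0]
contact_force: [-0.3, 0.4, -3.7]
gripper_width: 0.0559
```

```bash

python3 -m inch '[{"x":0,"y":0,"z":0,"yaw":0},{"x":0,"y":0,"z":0,"yaw":0},{"x":0,"y":0,"z":0,"yaw":0},{"x":0,"y":0,"z":0,"yaw":0}]'
python3 hand.py 92 120 462 -312 red
python3 -m inch '[{"x":0,"y":0,"z":0,"yaw":0},{"x":0,"y":0,"z":0,"yaw":0},{"x":0,"y":0,"z":0,"yaw":0},{"x":0,"y":0,"z":0,"yaw":0},{"x":0,"y":0,"z":0,"yaw":0}]' 1 30
python3 -m inch '[{"x":0,"y":0,"z":0,"yaw":0},{"x":0,"y":0,"z":0,"yaw":0},{"x":0,"y":0,"z":0,"yaw":0},{"x":0,"y":0,"z":0,"yaw":0}]'
python3 -m inch '[{"x":0,"y":0,"z":-0.4,"yaw":0},{"x":0,"y":0,"z":-0.7,"yaw":0},{"x":0,"y":0,"z":-1,"yaw":0},{"x":0,"y":0,"z":-1,"yaw":0},{"x":0,"y":0,"z":-0.7,"yaw":0}]'
python3 look.py wrist w5 95 108 461 -312 70;python3 go.py 461.5 -311.8 39 -18.8
```

```text
time_s: 17.03
tcp_pos: [0.4658, -0.314, 0.0829]
eef_rot: [179.3, 0.2, -18.0]
contact_force: [-0.8, 2.2, 5.2]
gripper_width: 0.0557
bin 3441 [ 467.4 -314.2  -17.9   86.9   61.3] z [ 93.6 102.3 103.5]
z vs along-slope deg -0.31
time_s: 17.5
tcp_pos: [0.4662, -0.3145, 0.0823]
eef_rot: [179.3, 0.1, -18.0]
contact_force: [-0.4, -0.3, -0.0]
gripper_width: 0.0835
time_s: 17.83
tcp_pos: [0.4662, -0.3145, 0.0821]
eef_rot: [179.3, 0.2, -18.0]
contact_force: [0.1, -0.6, -0.3]
gripper_width: 0.0879
time_s: 18.25
tcp_pos: [0.4638, -0.3126, 0.1784]
eef_rot: [179.3, 0.7, -18.0]
contact_force: [0.8, -0.2, -1.2]
gripper_width: 0.0876
wrist 1767 [ 462.6 -312.8  -18.1   96.4   56.3] medz 102.4
t18.3 tcp [ 465.5 -313.5  182. ] rot [179.25   0.43 -17.98] w87.8 F [ 1.9 -1.2  3.5]
total units: yaw 0.20 then x -0.17 y -0.01 z 5.72
```

View pics/w5.png

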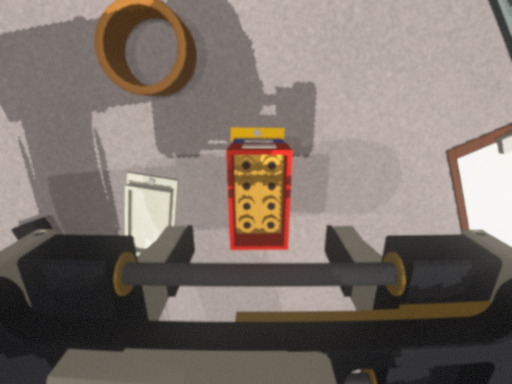

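Red: (228–292, 142–248), nuts inside, rim 102.4 mm = home. On to green.

```bash

python3 -m inch '[{"x":0.1,"y":-0.5,"z":0,"yaw":0},{"x":0.1,"y":-0.8,"z":0,"yaw":0},{"x":0.1,"y":-1,"z":0,"yaw":0},{"x":0.1,"y":-1,"z":0.1,"yaw":0},{"x":0.1,"y":-1,"z":0.1,"yaw":0}]' >/dev/null
python3 -m inch '[{"x":0.1,"y":-1,"z":0.1,"yaw":0},{"x":0.1,"y":-1,"z":0.1,"yaw":0},{"x":0.1,"y":-1,"z":0.1,"yaw":0},{"x":0.1,"y":-1,"z":0.1,"yaw":0},{"x":0.1,"y":-1,"z":0.1,"yaw":0}]' >/dev/null
python3 -m inch '[{"x":0.1,"y":-1,"z":0.1,"yaw":0},{"x":0.1,"y":-1,"z":0.1,"yaw":0},{"x":0.1,"y":-1,"z":0.1,"yaw":0},{"x":0.1,"y":-0.7,"z":0.1,"yaw":0},{"x":0.1,"y":-0.3,"z":0,"yaw":0}]'
python3 go.py 637 88 130 -17.3
```

```text
time_s: 19.55
tcp_pos: [0.6113, 0.0084, 0.1595]
eef_rot: [179.3, -0.3, -18.1]
contact_force: [-0.2, -0.3, -0.5]
gripper_width: 0.0876
t19.6 tcp [611.3   8.4 159.5] rot [179.34  -0.26 -18.14] w87.6 F [-0.2 -0.3 -0.5]
total units: yaw -0.21 then x 0.04 y -3.34 z 1.18
```

```bash

python3 -m inch '[{"x":0,"y":-0.8,"z":0.3,"yaw":-0.2},{"x":0,"y":-0.9,"z":0.3,"yaw":0},{"x":0,"y":-0.8,"z":0.3,"yaw":0},{"x":0,"y":-0.5,"z":0.2,"yaw":0},{"x":0,"y":-0.2,"z":0,"yaw":0}]'
python3 -m inch '[{"x":0,"y":0,"z":0,"yaw":0},{"x":0,"y":0,"z":0,"yaw":0}]'
python3 look.py wrist w6 45 58 637 88 70
python3 go.py 637 88 31 -17.3
```

```text
time_s: 19.97
tcp_pos: [0.6371, 0.0881, 0.131]
eef_rot: [179.3, -0.3, -17.3]
contact_force: [-0.1, 0.0, 0.8]
gripper_width: 0.0878
time_s: 20.13
tcp_pos: [0.6371, 0.0883, 0.1309]
eef_rot: [179.3, -0.2, -17.2]
contact_force: [-0.2, -0.2, 0.6]
gripper_width: 0.0874
wrist 1737 [635.3  89.8 -17.   97.   56.2] medz 52.4
t20.2 tcp [637.2  88.1 131.1] rot [179.28  -0.26 -17.23] w87.6 F [-0.1  0.2 -0.4]
total units: yaw 0.02 then x -0.00 y 0.00 z 4.00
```

```bash

python3 -m inch '[{"x":-0.05,"y":-0.05,"z":0.5,"yaw":0},{"x":0,"y":0,"z":0.8,"yaw":0},{"x":0,"y":0,"z":0.8,"yaw":0},{"x":0,"y":0,"z":0.7,"yaw":0},{"x":0,"y":0,"z":0.4,"yaw":0}]'
python3 -m inch '[{"x":0,"y":0,"z":0.2,"yaw":0},{"x":0,"y":0,"z":0,"yaw":0}]'
python3 go.py 636.5 89 30 -17.2
```

```text
time_s: 20.6
tcp_pos: [0.6393, 0.0847, 0.0558]
eef_rot: [179.7, -0.8, -17.5]
contact_force: [-0.5, -1.2, 0.2]
gripper_width: 0.0877
time_s: 20.77
tcp_pos: [0.6382, 0.0826, 0.0492]
eef_rot: [179.6, -0.7, -17.6]
contact_force: [-0.8, -0.5, -0.2]
gripper_width: 0.0871
t20.8 tcp [638.2  82.6  49.2] rot [179.57  -0.66 -17.57] w87.1 F [-0.8 -0.5 -0.2]
total units: yaw -0.09 then x -0.14 y -0.22 z 0.77
```

```bash

python3 -m inch '[{"x":-0.15,"y":-0.25,"z":0.3,"yaw":-0.1},{"x":0,"y":0,"z":0.4,"yaw":0},{"x":0,"y":0,"z":0.2,"yaw":0},{"x":0,"y":0,"z":0,"yaw":0}]'
python3 go.py 636.5 89 30 -17.2
```

```text
time_s: 21.1
tcp_pos: [0.6383, 0.0901, 0.0276]
eef_rot: [179.7, -0.9, -17.2]
contact_force: [0.6, -0.2, -0.5]
gripper_width: 0.0879
t21.1 tcp [638.3  90.1  27.6] rot [179.71  -0.86 -17.15] w87.9 F [ 0.6 -0.2 -0.5]
total units: yaw 0.01 then x -0.05 y 0.06 z -0.10
```

```bash

python3 -m inch '[{"x":-0.08,"y":0,"z":0,"yaw":0},{"x":0,"y":0,"z":0,"yaw":0},{"x":0,"y":0,"z":0,"yaw":0},{"x":0,"y":0,"z":0,"yaw":0},{"x":0,"y":0,"z":0,"yaw":0}]' -1 25 >/dev/null
python3 -m inch '[{"x":0,"y":0,"z":0,"yaw":0},{"x":0,"y":0,"z":0,"yaw":0},{"x":0,"y":0,"z":0,"yaw":0},{"x":0,"y":0,"z":0,"yaw":0},{"x":0,"y":0,"z":0,"yaw":0}]' -1 25
python3 -m inch '[{"x":0,"y":0,"z":-0.2,"yaw":0},{"x":0,"y":0,"z":-0.4,"yaw":0},{"x":0,"y":0,"z":-0.7,"yaw":0},{"x":0,"y":0,"z":-0.8,"yaw":0},{"x":0,"y":0,"z":-0.8,"yaw":0}]'
python3 -m inch '[{"x":0,"y":0,"z":-0.8,"yaw":0},{"x":0,"y":0,"z":-0.8,"yaw":0},{"x":0,"y":0,"z":-0.7,"yaw":0},{"x":0,"y":0,"z":-0.5,"yaw":0},{"x":0,"y":0,"z":-0.2,"yaw":0.2}]'
python3 go.py 462 -312 190 -18.2
```

```text
time_s: 21.93
tcp_pos: [0.6366, 0.0913, 0.0286]
eef_rot: [179.8, -0.9, -17.1]
contact_force: [0.5, -0.5, -0.3]
gripper_width: 0.056
time_s: 22.35
tcp_pos: [0.6322, 0.0905, 0.1003]
eef_rot: [179.4, -0.5, -17.2]
contact_force: [0.4, 0.5, -1.8]
gripper_width: 0.0558
time_s: 22.77
tcp_pos: [0.6328, 0.0917, 0.1878]
eef_rot: [179.7, -0.8, -17.9]
contact_force: [0.2, 0.1, -1.9]
gripper_width: 0.0556
t22.8 tcp [632.8  91.7 187.8] rot [179.67  -0.82 -17.94] w55.6 F [ 0.2  0.1 -1.9]
total units: yaw 0.06 then x -1.45 y 17.47 z -0.09
```

```bash

python3 -m inch '[{"x":0,"y":0.25,"z":0,"yaw":0},{"x":-0.05,"y":0.5,"z":0,"yaw":0},{"x":-0.05,"y":0.7,"z":0,"yaw":0},{"x":-0.05,"y":0.75,"z":0,"yaw":0},{"x":-0.05,"y":0.75,"z":0,"yaw":0}]' >/dev/null
python3 -m inch '[{"x":-0.05,"y":0.75,"z":0,"yaw":0},{"x":-0.05,"y":0.75,"z":0,"yaw":0},{"x":-0.05,"y":0.75,"z":0,"yaw":0},{"x":-0.05,"y":0.75,"z":0,"yaw":0},{"x":-0.05,"y":0.75,"z":0,"yaw":0}]' >/dev/null
python3 -m inch '[{"x":-0.05,"y":0.75,"z":0,"yaw":0},{"x":-0.05,"y":0.75,"z":0,"yaw":0},{"x":-0.05,"y":0.75,"z":0,"yaw":0},{"x":-0.05,"y":0.75,"z":0,"yaw":0},{"x":-0.05,"y":0.75,"z":0,"yaw":0}]'
python3 go.py 462 -312 170 -18.2
```

```text
time_s: 24.02
tcp_pos: [0.5094, -0.1791, 0.1796]
eef_rot: [179.3, 0.3, -18.4]
contact_force: [0.9, -0.4, -0.9]
gripper_width: 0.0559
t24.0 tcp [ 509.4 -179.1  179.6] rot [179.26   0.27 -18.38] w55.9 F [ 0.9 -0.4 -0.9]
total units: yaw -0.05 then x -0.14 y 5.64 z 0.38
```

```bash

python3 -m inch '[{"x":0,"y":0.75,"z":0,"yaw":0},{"x":0,"y":0.75,"z":0,"yaw":0},{"x":0,"y":0.75,"z":0,"yaw":0},{"x":0,"y":0.75,"z":0,"yaw":0},{"x":0,"y":0.7,"z":0,"yaw":0}]' >/dev/null
python3 -m inch '[{"x":0,"y":0.6,"z":0,"yaw":0},{"x":0,"y":0.4,"z":0,"yaw":0},{"x":0,"y":0.2,"z":0,"yaw":0},{"x":0,"y":0,"z":0,"yaw":0},{"x":0,"y":0,"z":0,"yaw":0}]'
python3 go.py 462 -312 150 -18.2
python3 hand.py 184 212 462 -305 green; python3 go.py 462 -312 150 -18.2
```

```text
time_s: 24.85
tcp_pos: [0.446, -0.3117, 0.1733]
eef_rot: [179.2, 1.3, -19.2]
contact_force: [-0.4, 0.0, -2.0]
gripper_width: 0.0561
t24.9 tcp [ 446.  -311.7  173.3] rot [179.19   1.25 -19.22] w56.1 F [-0.4  0.  -2. ]
total units: yaw -0.25 then x 0.61 y -0.19 z 0.93
bin 3497 [ 450.6 -312.5  -21.8   90.2   61. ] z [186.3 195.6 198.2]
z vs along-slope deg -0.91
t24.9 tcp [ 446.2 -311.4  173.4] rot [179.19   1.25 -19.19] w56.0 F [-0.5  0.7 -2. ]
total units: yaw -0.25 then x 0.61 y -0.17 z 0.93
```

```bash

python3 -m inch '[{"x":0.3,"y":-0.1,"z":0.1,"yaw":-0.2},{"x":0.3,"y":-0.05,"z":0.3,"yaw":-0.05},{"x":0,"y":0,"z":0.3,"yaw":0},{"x":0,"y":0,"z":0,"yaw":0},{"x":0,"y":0,"z":0,"yaw":0}]'
python3 go.py 461.3 -312.8 121 -18.2
python3 hand.py 160 190 462 -312 green; python3 go.py 461.3 -312.8 121 -18.2
```

```text
time_s: 25.32
tcp_pos: [0.4645, -0.3105, 0.1532]
eef_rot: [179.2, 1.2, -17.8]
contact_force: [0.6, -0.7, -1.3]
gripper_width: 0.056
t25.3 tcp [ 464.5 -310.5  153.2] rot [179.23   1.24 -17.84] w56.0 F [ 0.6 -0.7 -1.3]
total units: yaw 0.09 then x -0.09 y 0.13 z 1.29
bin 3950 [ 466.3 -310.7  -17.8   93.7   60.5] z [161.4 175.2 178. ]
z vs along-slope deg 2.5
t25.4 tcp [ 464.2 -310.4  153. ] rot [179.24   1.27 -17.85] w55.9 F [-0.  -0.4 -2. ]
total units: yaw 0.09 then x -0.08 y 0.13 z 1.28
```

```bash

python3 -m inch '[{"x":-0.08,"y":0.12,"z":0.35,"yaw":0.08},{"x":0,"y":0,"z":0.35,"yaw":0},{"x":0,"y":0,"z":0.2,"yaw":0},{"x":0,"y":0,"z":0,"yaw":0},{"x":0,"y":0,"z":0,"yaw":0}]'
python3 go.py 461.7 -312.8 121 -18.2
```

```text
time_s: 25.78
tcp_pos: [0.4601, -0.3127, 0.1279]
eef_rot: [179.2, 1.3, -18.2]
contact_force: [0.8, -0.9, 0.4]
gripper_width: 0.0555
t25.8 tcp [ 460.1 -312.7  127.9] rot [179.23   1.3  -18.19] w55.5 F [ 0.8 -0.9  0.4]
total units: yaw 0.00 then x 0.06 y -0.01 z 0.28
```

```bash

python3 -m inch '[{"x":0.06,"y":0,"z":0.2,"yaw":0},{"x":0,"y":0,"z":0.15,"yaw":0},{"x":0,"y":0,"z":0.1,"yaw":0},{"x":0,"y":0,"z":0.1,"yaw":0},{"x":0,"y":0,"z":0,"yaw":0}]'
python3 go.py 461.7 -312.8 121 -18.2
```

```text
time_s: 26.2
tcp_pos: [0.4621, -0.3144, 0.121]
eef_rot: [179.1, 1.0, -18.1]
contact_force: [-0.3, -0.1, -1.6]
gripper_width: 0.0557
t26.2 tcp [ 462.1 -314.4  121. ] rot [179.1    1.04 -18.06] w55.7 F [-0.3 -0.1 -1.6]
total units: yaw 0.04 then x -0.04 y -0.06 z -0.00
```

```bash

python3 -m inch '[{"x":0,"y":0,"z":0.12,"yaw":0},{"x":0,"y":0,"z":0,"yaw":0},{"x":0,"y":0,"z":0,"yaw":0},{"x":0,"y":0,"z":0,"yaw":0}]'
python3 hand.py 135 162 462 -312 green;
python3 -m inch '[{"x":0,"y":0,"z":0.1,"yaw":0},{"x":0,"y":0,"z":0,"yaw":0},{"x":0,"y":0,"z":0,"yaw":0},{"x":0,"y":0,"z":0,"yaw":0}]'
```

```text
time_s: 26.53
tcp_pos: [0.4634, -0.315, 0.1199]
eef_rot: [179.1, 0.8, -18.0]
contact_force: [0.5, -0.3, -1.3]
gripper_width: 0.0557
bin 3342 [ 468.9 -316.3  -18.3   85.    60.3] z [136.6 144.4 145.6]
z vs along-slope deg -0.01
time_s: 26.92
tcp_pos: [0.4641, -0.3152, 0.1195]
eef_rot: [179.0, 0.7, -18.0]
contact_force: [-0.2, -0.2, -1.0]
gripper_width: 0.0561
```

```bash

python3 -m inch '[{"x":0,"y":0,"z":0,"yaw":0},{"x":0,"y":0,"z":0,"yaw":0},{"x":0,"y":0,"z":0,"yaw":0},{"x":0,"y":0,"z":0,"yaw":0},{"x":0,"y":0,"z":0,"yaw":0}]' 1 30
python3 -m inch '[{"x":0,"y":0,"z":0,"yaw":0},{"x":0,"y":0,"z":0,"yaw":0},{"x":0,"y":0,"z":0,"yaw":0},{"x":0,"y":0,"z":0,"yaw":0}]'
python3 -m inch '[{"x":0,"y":0,"z":-0.4,"yaw":0},{"x":0,"y":0,"z":-0.7,"yaw":0},{"x":0,"y":0,"z":-1,"yaw":0},{"x":0,"y":0,"z":-1,"yaw":0},{"x":0,"y":0,"z":-0.7,"yaw":0}]'
python3 look.py wrist w7 137 150 461 -312 70;python3 go.py 454.3 1.1 120 -1.5
```

```text
time_s: 27.33
tcp_pos: [0.4638, -0.3154, 0.118]
eef_rot: [179.0, 0.8, -18.0]
contact_force: [0.5, 0.5, 0.2]
gripper_width: 0.0836
time_s: 27.67
tcp_pos: [0.4638, -0.3154, 0.1178]
eef_rot: [179.0, 0.8, -18.0]
contact_force: [-0.3, -0.1, 0.2]
gripper_width: 0.0873
time_s: 28.08
tcp_pos: [0.4628, -0.3135, 0.2143]
eef_rot: [179.0, 1.4, -18.0]
contact_force: [0.8, 0.5, 0.7]
gripper_width: 0.0877
wrist 1897 [ 463.  -314.6  -17.8   97.1   56.3] medz 144.4
t28.1 tcp [ 464.4 -314.3  218. ] rot [178.96   1.07 -17.97] w87.8 F [ 2.1 -1.1  4. ]
total units: yaw -4.12 then x -0.73 y -12.60 z 3.92
```

View pics/w7.png

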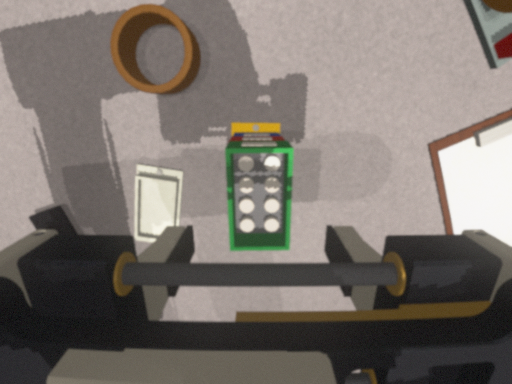

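Green: (228–292, 140–248), caps in place, rim 144.4 mm = home. On to the lid.

```bash

python3 -m inch '[{"x":0,"y":-0.4,"z":0,"yaw":-0.8},{"x":0,"y":-0.7,"z":0,"yaw":-0.9},{"x":0,"y":-0.9,"z":0,"yaw":-0.9},{"x":0,"y":-1,"z":0.2,"yaw":-0.9},{"x":0,"y":-1,"z":0.4,"yaw":-0.6}]' >/dev/null
python3 -m inch '[{"x":0,"y":-1,"z":0.4,"yaw":0},{"x":0,"y":-1,"z":0.4,"yaw":0},{"x":0,"y":-1,"z":0.4,"yaw":0},{"x":0,"y":-1,"z":0.4,"yaw":0},{"x":0,"y":-1,"z":0.4,"yaw":0}]'
python3 go.py 454.3 1.1 115 -1.5
```

```text
time_s: 28.97
tcp_pos: [0.4868, -0.088, 0.1605]
eef_rot: [179.1, 0.2, -1.1]
contact_force: [0.3, 0.2, -0.1]
gripper_width: 0.0879
t29.0 tcp [486.8 -88.  160.5] rot [179.12   0.2   -1.06] w87.9 F [ 0.3  0.2 -0.1]
total units: yaw 0.11 then x -1.39 y -3.53 z 1.82
```

```bash

python3 -m inch '[{"x":-0.3,"y":-0.8,"z":0.4,"yaw":0.1},{"x":-0.4,"y":-0.9,"z":0.4,"yaw":0},{"x":-0.4,"y":-0.8,"z":0.4,"yaw":0},{"x":-0.3,"y":-0.5,"z":0.2,"yaw":0},{"x":0,"y":-0.2,"z":0,"yaw":0}]' >/dev/null
python3 -m inch '[{"x":0,"y":0,"z":0,"yaw":0},{"x":0,"y":0,"z":0,"yaw":0}]'
python3 look.py wrist w8 10 60 454 1 60;python3 go.py 454.3 1.1 29 -1.5
python3 - <<'E'
from plant import r
from h import *
f=np.load("w8.npz");P=cloud(r.camera_info("wrist"),f["d"])
m=(abs(P[...,0]-.454)<.06)&(abs(P[...,1])<.06)
for lo,hi in((.012,.024),(.036,.05)):
    q=P[m&(P[...,2]>lo)&(P[...,2]<hi)];print(len(q),np.round(rect(q[:,:2]),1),np.median(q[:,2]))
f=np.load("top0.npz");P=cloud(r.camera_info("top"),f["d"])
m=(abs(P[...,0]-.454)<.06)&(abs(P[...,1])<.06)
q=P[m&(P[...,2]>.036)];print(len(q),np.round(rect(q[:,:2]),1),np.median(q[:,2]))
E
```

```text
time_s: 29.55
tcp_pos: [0.4531, 0.0001, 0.1255]
eef_rot: [179.2, -0.0, -1.1]
contact_force: [-1.3, -0.5, -0.2]
gripper_width: 0.0876
wrist 4857 [4.522e+02 3.300e+00 3.000e-01 9.610e+01 5.540e+01] medz 16.7
t29.6 tcp [ 4.534e+02 -1.000e-01  1.257e+02] rot [ 1.7917e+02 -5.0000e-02 -1.1400e+00] w87.7 F [ 0.  -0.3  0.7]
total units: yaw 0.09 then x 0.03 y -0.05 z 3.87
4042 [4.526e+02 3.100e+00 3.000e-01 9.610e+01 5.540e+01] 0.016737934173677194
772 [453.2   2.8   0.7  49.2  14. ] 0.044467510087742634
914 [439.6   2.3  -0.8  75.8  13.2] 1.0939453794706464
```

View pics/w8.png

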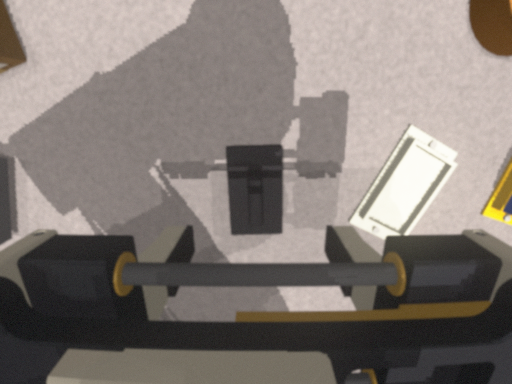

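The lid lies at (226–283, 146–234) with its grip block centred; about (453.5, 2.2) mm, yaw ~0. Descending.

```bash

python3 -m inch '[{"x":0,"y":-0.1,"z":0.5,"yaw":-0.3},{"x":0,"y":0,"z":0.8,"yaw":0},{"x":0,"y":0,"z":0.8,"yaw":0},{"x":0,"y":0,"z":0.6,"yaw":0},{"x":0,"y":0,"z":0.2,"yaw":0}]' >/dev/null
python3 -m inch '[{"x":0,"y":0,"z":0,"yaw":0},{"x":0,"y":0,"z":0,"yaw":0}]'
python3 go.py 453.5 2 31 -0.2
```

```text
time_s: 30.18
tcp_pos: [0.4601, -0.0018, 0.0551]
eef_rot: [179.3, -0.5, -0.2]
contact_force: [0.3, -0.1, 0.3]
gripper_width: 0.0881
t30.2 tcp [460.1  -1.8  55.1] rot [179.32  -0.55  -0.21] w88.1 F [ 0.3 -0.1  0.3]
total units: yaw -0.00 then x -0.26 y -0.15 z 0.96
```

```bash

python3 -m inch '[{"x":-0.3,"y":-0.15,"z":0.4,"yaw":0},{"x":0,"y":0,"z":0.4,"yaw":0},{"x":0,"y":0,"z":0.15,"yaw":0},{"x":0,"y":0,"z":0,"yaw":0}]'
python3 go.py 453.5 2 30 -0.2
```

```text
time_s: 30.52
tcp_pos: [0.4563, 0.0019, 0.0345]
eef_rot: [179.4, -0.9, -0.3]
contact_force: [0.5, -0.4, -0.4]
gripper_width: 0.0876
t30.5 tcp [456.3   1.9  34.5] rot [179.44  -0.92  -0.28] w87.6 F [ 0.5 -0.4 -0.4]
total units: yaw -0.02 then x -0.11 y -0.00 z 0.18
```

```bash

python3 -m inch '[{"x":-0.1,"y":0,"z":0.2,"yaw":0},{"x":0,"y":0,"z":0,"yaw":0},{"x":0,"y":0,"z":0,"yaw":0}]'
python3 -m inch '[{"x":0,"y":0,"z":0,"yaw":0},{"x":0,"y":0,"z":0,"yaw":0},{"x":0,"y":0,"z":0,"yaw":0},{"x":0,"y":0,"z":0,"yaw":0},{"x":0,"y":0,"z":0,"yaw":0}]' -1 25
python3 -m inch '[{"x":0,"y":0,"z":0,"yaw":0},{"x":0,"y":0,"z":0,"yaw":0},{"x":0,"y":0,"z":0,"yaw":0},{"x":0,"y":0,"z":0,"yaw":0},{"x":0,"y":0,"z":0,"yaw":0}]'
python3 -m inch '[{"x":0,"y":0,"z":0,"yaw":0},{"x":0,"y":0,"z":0,"yaw":0},{"x":0,"y":0,"z":0,"yaw":0},{"x":0,"y":0,"z":0,"yaw":0},{"x":0,"y":0,"z":0,"yaw":0}]'
python3 go.py 453.5 2 31 -0.2
```

```text
time_s: 30.77
tcp_pos: [0.4553, 0.0021, 0.031]
eef_rot: [179.5, -1.1, -0.3]
contact_force: [0.0, -0.1, 0.6]
gripper_width: 0.0879
time_s: 31.18
tcp_pos: [0.4561, 0.0024, 0.0322]
eef_rot: [179.5, -1.2, -0.3]
contact_force: [-0.2, -0.0, 0.2]
gripper_width: 0.06
time_s: 31.6
tcp_pos: [0.4561, 0.0025, 0.0322]
eef_rot: [179.5, -1.2, -0.3]
contact_force: [0.6, 0.1, 0.5]
gripper_width: 0.0264
time_s: 32.02
tcp_pos: [0.4561, 0.0025, 0.0323]
eef_rot: [179.5, -1.2, -0.3]
contact_force: [-0.7, 0.6, -0.7]
gripper_width: 0.014
t32.0 tcp [456.1   2.5  32.3] rot [179.55  -1.19  -0.26] w14.0 F [-0.7  0.6 -0.7]
total units: yaw -0.01 then x -0.10 y 0.02 z 0.05
```

```bash

python3 -m inch '[{"x":0,"y":0,"z":-0.3,"yaw":0},{"x":0,"y":0,"z":-0.6,"yaw":0},{"x":0,"y":0,"z":-0.8,"yaw":0},{"x":0,"y":0,"z":-0.9,"yaw":0},{"x":0,"y":0,"z":-0.9,"yaw":0}]' >/dev/null
python3 -m inch '[{"x":0,"y":0,"z":-0.9,"yaw":0.5},{"x":0,"y":0,"z":-0.9,"yaw":0.7},{"x":0,"y":0,"z":-0.8,"yaw":0.8},{"x":0,"y":0,"z":-0.5,"yaw":0.8},{"x":0,"y":0,"z":-0.2,"yaw":0.8}]'
python3 go.py 463 -314 215 -18
```

```text
time_s: 32.85
tcp_pos: [0.4488, 0.0022, 0.2125]
eef_rot: [179.6, -1.0, -15.2]
contact_force: [0.6, 0.0, -2.0]
gripper_width: 0.0141
t32.9 tcp [448.8   2.2 212.5] rot [179.65  -0.95 -15.22] w14.1 F [ 0.6  0.  -2. ]
total units: yaw 0.70 then x 4.45 y 11.85 z -0.10
```

```bash

python3 -m inch '[{"x":0.1,"y":0.4,"z":0,"yaw":0.3},{"x":0.2,"y":0.6,"z":0,"yaw":0.3},{"x":0.3,"y":0.8,"z":0,"yaw":0},{"x":0.3,"y":0.8,"z":0,"yaw":0},{"x":0.3,"y":0.8,"z":0,"yaw":0}]' >/dev/null
python3 -m inch '[{"x":0.3,"y":0.8,"z":0,"yaw":0},{"x":0.3,"y":0.8,"z":0,"yaw":0},{"x":0.3,"y":0.8,"z":0,"yaw":0},{"x":0.3,"y":0.8,"z":0,"yaw":0},{"x":0.3,"y":0.8,"z":0,"yaw":0}]'
python3 go.py 463 -314 215 -18
```

```text
time_s: 33.68
tcp_pos: [0.4533, -0.2036, 0.217]
eef_rot: [179.9, -1.0, -17.2]
contact_force: [0.6, -0.4, -0.8]
gripper_width: 0.014
t33.7 tcp [ 453.3 -203.6  217. ] rot [179.93  -0.98 -17.23] w14.0 F [ 0.6 -0.4 -0.8]
total units: yaw 0.19 then x 1.73 y 4.08 z 0.08
```

```bash

python3 -m inch '[{"x":0.3,"y":0.8,"z":0,"yaw":0.2},{"x":0.3,"y":0.75,"z":0,"yaw":0},{"x":0.3,"y":0.7,"z":0,"yaw":0},{"x":0.3,"y":0.5,"z":0,"yaw":0},{"x":0.2,"y":0.3,"z":0,"yaw":0}]' >/dev/null
python3 -m inch '[{"x":0,"y":0.1,"z":0,"yaw":0},{"x":0,"y":0,"z":0,"yaw":0},{"x":0,"y":0,"z":0,"yaw":0}]'
python3 go.py 463 -314 190 -18
python3 - <<'E'
from plant import r
from h import *
i=r.camera_info("wrist");p,d=r.capture("wrist");np.savez("w9.npz",p=p,d=d);cv2.imwrite("pics/w9.png",p[:,:,::-1])
t=r.get_state()["tcp_pos"];P=cloud(i,d)
m=(abs(P[...,0]-t[0])<.075)&(abs(P[...,1]-t[1])<.07)&(P[...,2]>t[2]-.032+.010)&(P[...,2]<t[2]-.032+.022)&(p.max(2)<90)
q=P[m];print(t,len(q),np.round(rect(q[:,:2]),1),np.percentile(q[:,2],[5,50,95]))
E
```

```text
time_s: 34.35
tcp_pos: [0.456, -0.2992, 0.2145]
eef_rot: [179.9, -0.5, -18.2]
contact_force: [-0.0, -0.7, -0.9]
gripper_width: 0.0137
t34.4 tcp [ 456.  -299.2  214.5] rot [179.94  -0.48 -18.19] w13.7 F [-0.  -0.7 -0.9]
total units: yaw -0.05 then x 0.45 y 0.48 z 0.98
[ 0.45595556 -0.29892464  0.21455924] 4336 [ 452.6 -297.9  -18.4   95.3   55.4] [0.19723334 0.19852113 0.19961412]
```

View pics/w9.png

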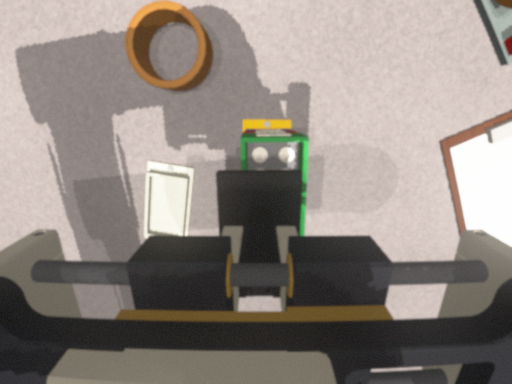

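The lid (218–300, rows 170+) is held square; it sits (−3.4, +1.0) mm from the TCP. So aim the TCP at (466.4, −315.6).

```bash

python3 -m inch '[{"x":0.3,"y":0.25,"z":0.1,"yaw":0},{"x":0.3,"y":0.25,"z":0.3,"yaw":0},{"x":0,"y":0,"z":0.3,"yaw":0},{"x":0,"y":0,"z":0.2,"yaw":0},{"x":0,"y":0,"z":0,"yaw":0}]' >/dev/null
python3 -m inch '[{"x":0,"y":0,"z":0,"yaw":0},{"x":0,"y":0,"z":0,"yaw":0}]'
python3 go.py 466.4 -315.6 180 -18
```

```text
time_s: 34.98
tcp_pos: [0.4676, -0.3142, 0.1895]
eef_rot: [180.0, -0.4, -17.9]
contact_force: [0.5, 0.2, 0.1]
gripper_width: 0.0137
t35.0 tcp [ 467.6 -314.2  189.5] rot [179.97  -0.44 -17.94] w13.7 F [0.5 0.2 0.1]
total units: yaw 0.02 then x -0.03 y 0.07 z 0.38
```

```bash

python3 -m inch '[{"x":-0.03,"y":0.1,"z":0.25,"yaw":0},{"x":0,"y":0,"z":0.2,"yaw":0},{"x":0,"y":0,"z":0,"yaw":0},{"x":0,"y":0,"z":0,"yaw":0}]'
python3 go.py 466.4 -315.6 166 -18
```

```text
time_s: 35.32
tcp_pos: [0.4661, -0.3163, 0.1776]
eef_rot: [180.0, -0.5, -17.9]
contact_force: [0.2, -1.2, -0.7]
gripper_width: 0.0137
t35.3 tcp [ 466.1 -316.3  177.6] rot [179.97  -0.49 -17.91] w13.7 F [ 0.2 -1.2 -0.7]
total units: yaw 0.02 then x 0.00 y -0.03 z 0.46
```

```bash

python3 -m inch '[{"x":0,"y":0,"z":0.2,"yaw":0},{"x":0,"y":0,"z":0.2,"yaw":0},{"x":0,"y":0,"z":0.15,"yaw":0},{"x":0,"y":0,"z":0.05,"yaw":0},{"x":0,"y":0,"z":0,"yaw":0}]'
python3 -m inch '[{"x":0,"y":0,"z":0.12,"yaw":0},{"x":0,"y":0,"z":0,"yaw":0},{"x":0,"y":0,"z":0,"yaw":0}]'
python3 go.py 466.4 -315.6 166 -18
```

```text
time_s: 35.73
tcp_pos: [0.468, -0.3177, 0.166]
eef_rot: [179.8, -0.8, -17.8]
contact_force: [0.3, 0.7, -1.9]
gripper_width: 0.014
time_s: 35.98
tcp_pos: [0.4697, -0.3188, 0.1663]
eef_rot: [179.7, -1.2, -17.7]
contact_force: [-0.0, -0.4, -0.6]
gripper_width: 0.0135
t36.0 tcp [ 469.7 -318.8  166.3] rot [179.73  -1.15 -17.7 ] w13.5 F [-0.  -0.4 -0.6]
total units: yaw 0.08 then x -0.16 y -0.08 z 0.01
```

```bash

python3 -m inch '[{"x":0,"y":0,"z":0,"yaw":0},{"x":0,"y":0,"z":0,"yaw":0},{"x":0,"y":0,"z":0,"yaw":0},{"x":0,"y":0,"z":0,"yaw":0},{"x":0,"y":0,"z":0,"yaw":0}]' 1 30
python3 -m inch '[{"x":0,"y":0,"z":0,"yaw":0},{"x":0,"y":0,"z":0,"yaw":0},{"x":0,"y":0,"z":0,"yaw":0},{"x":0,"y":0,"z":0,"yaw":0}]'
python3 -m inch '[{"x":0,"y":0,"z":-0.4,"yaw":0},{"x":0,"y":0,"z":-0.7,"yaw":0},{"x":0,"y":0,"z":-1,"yaw":0},{"x":0,"y":0,"z":-1,"yaw":0},{"x":0,"y":0,"z":-0.7,"yaw":0}]'
python3 look.py wrist w10 140 156 465 -315 70
python3 - <<'E'
from plant import r
from h import *
f=np.load("w10.npz");P=cloud(r.camera_info("wrist"),f["d"])
m=(abs(P[...,0]-.465)<.07)&(abs(P[...,1]+.315)<.07)&(P[...,2]>.143)&(P[...,2]<.158)
q=P[m];A=np.c_[q[:,:2]-q[:,:2].mean(0),np.ones(len(q))];c=np.linalg.lstsq(A,q[:,2],rcond=None)[0]
print("plate z",c[2],"tilt deg",np.degrees(c[:2]))
E
python3 look.py side s4; python3 go.py 463 -314 300 -18
```

```text
time_s: 36.4
tcp_pos: [0.4692, -0.3186, 0.1646]
eef_rot: [179.7, -1.0, -17.7]
contact_force: [-0.7, -0.8, -0.9]
gripper_width: 0.0416
time_s: 36.73
tcp_pos: [0.469, -0.3185, 0.164]
eef_rot: [179.8, -1.0, -17.7]
contact_force: [0.2, 0.7, -0.5]
gripper_width: 0.068
time_s: 37.15
tcp_pos: [0.4649, -0.3168, 0.2603]
eef_rot: [179.8, -0.4, -17.8]
contact_force: [1.3, -0.5, 0.2]
gripper_width: 0.0875
wrist 4188 [ 464.7 -316.3  -17.7   98.2   58. ] medz 150.5
plate z 0.15415712637852325 tilt deg [-0.15217788 -0.96939943]
t37.2 tcp [ 466.3 -317.4  262.1] rot [179.73  -0.74 -17.73] w87.4 F [ 0.5 -0.5  0.6]
total units: yaw 0.07 then x -0.17 y -0.09 z -1.52
```

View pics/s4.png

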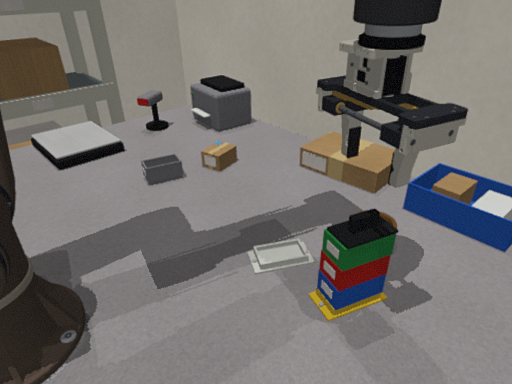

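The side view shows the whole stack (320–395, 212–312) on the yellow base with the lid on and the fingers clear. That plane fit paired a depth image with a later pose (arm still moving), so repeat it at rest.

```bash

python3 -m inch '[{"x":0,"y":0,"z":-0.5,"yaw":0},{"x":0,"y":0,"z":0,"yaw":0},{"x":0,"y":0,"z":0,"yaw":0},{"x":0,"y":0,"z":0,"yaw":0}]'
python3 - <<'E'
from plant import r
from h import *
for n in("wrist","top"):
    i=r.camera_info(n);p,d=r.capture(n);P=cloud(i,d)
    m=(abs(P[...,0]-.463)<.07)&(abs(P[...,1]+.314)<.07)&(p.max(2)<70)&(P[...,2]<.2)
    for lo,hi in((.144,.157),(.168,.185)):
        q=P[m&(P[...,2]>lo)&(P[...,2]<hi)]
        if len(q)<20: print(n,len(q));continue
        A=np.c_[q[:,:2]-q[:,:2].mean(0),np.ones(len(q))]
        for _ in range(3):
            c=np.linalg.lstsq(A,q[:,2],rcond=None)[0];k=abs(q[:,2]-A@c)<.002;q,A=q[k],A[k]
        print(n,len(q),np.round(rect(q[:,:2]),1),"z",c[2].round(4),"tilt",np.degrees(c[:2]).round(2))
i=r.camera_info("top");P=cloud(i,d);k=1.5625
for n,u,v in(("grey",232,367),("tape",546,260),("carton",252,273)):
    c=P[int(v/k),int(u/k)];m=(abs(P[...,0]-c[0])<.07)&(abs(P[...,1]-c[1])<.07)&(P[...,2]>.041)&(P[...,2]<.06)
    print(n,np.round(rect(P[m][:,:2]),1) if m.sum() else "hidden")
E
```

```text
time_s: 37.58
tcp_pos: [0.466, -0.3171, 0.2772]
eef_rot: [179.8, -0.9, -17.7]
contact_force: [-0.5, -0.0, 0.9]
gripper_width: 0.0875
wrist 3350 [ 466.5 -317.4  -16.9   94.7   54.2] z 0.1506 tilt [-0.14 -0.11]
wrist 626 [ 465.6 -317.2  -17.4   49.3   13.1] z 0.1782 tilt [-0.86 -1.14]
top 0
top 0
grey [455.4 299.9 -16.   98.   58.3]
tape hidden
carton [621.6 263.7  14.   84.2  65.8]
```

```bash
python3 -c "
from plant import r
print(r.close_job())"
```

```text
the job is handed in; nothing more can be done
None
```

The stack is built on the yellow base in the order asked: blue, red, green, then the black lid, each let go before the next. I handed it in at about 38 s of the 131 s.

**Heights:** After each release the wrist camera read rims of 60.4, 102.4 and 144.4 mm (nominal 60, 102, 144). The lid plate read 150.6 mm (nominal 150) with about 0.15° tilt, so all four are fully home. The bins stayed upright, and each one's contents were still inside when I last looked into it.

**Left alone:** The grey bin and the carton measure where they were, within about 1 mm; the grey bin's angle read 1.2° differently. I could not re-measure the tape roll at the end, because the top camera gave no reading there. The last wrist pictures I viewed, before the lid went on, show it lying in place, and the arm never went near it.

**Checks that disagreed:**
- The first tilt reading of the lid (about 1°) paired a picture with a later arm pose. Repeated at rest, it was flat.
- A separate fit on the small grip block still read about 1°. I trusted the larger plate instead.
- The top camera gave no check of the finished stack.
- The wrist and top cameras differed by about 2 mm, which is within the stated calibration.

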